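Space the last tile of a tile panel and hold it in place

TASK

The last tile of this panel (white, red flower) still lies loose and askew beside the row. Slide the yellow spacer down into the open joint between it and the yellow-flower tile, at a spot wide enough to take it without forcing, seat it fully and let go of it; get the tile lined up with the row, its far edge against the light wooden batten and its side snug and square on the spacer. Finish while still pushing the tile firmly against the spacer (do not let go), and leave the red spacer, the glue jar and the brush mug where they are.

Things in the scene. Friction and masses are not known exactly. Their poses are not given: they have to be found in the camera images.
- board: Fixed dark wooden board, 12 mm thick, origin on its underside. It spans x -100 to +90, y -200 to +225 mm; z up. On its far side (+x) a light wooden batten, its tile-side face at x = +70, top 30 mm above the table. Stuck down against it: two tiles 100 x 100 x 10 mm, centres x = +20, y = +160 (blue flower) and y = +55 (yellow flower), tops 22 mm above the table, 5 mm apart (no room).
- set_edge (a point): Middle of the free side (facing the board's -y) of the stuck-down yellow-flower tile, 17 mm above the table, half-way up the tile. Axes as the board's. The side is 100 mm long along x; the open joint lies along it, on its -y side.
- tile_place (a point): Where the middle of the loose tile (half-way up, 17 mm above the table) belongs: far edge touching the batten, joint to the yellow-flower tile 5 mm wide. Axes as the board's; fixed to the board.
- tile: Loose ceramic tile, white, red flower, 100 x 100 x 10 mm, about 0.22 kg, lying on the board 6 to 18 mm short of the batten, turned up to 5 degrees either way, so its open joint tapers: 7 to 9 mm in the middle, wider at one end. Origin: centre of its underside; x, y along its edges, roughly as the board's. Too wide to grasp: push its edges; bare board for 45 mm at its near and -y sides.
- spacer_center (a point): Yellow spacer, 25 g, upright in a caddy slot, 40 mm tall; point 20 mm above its lower end. z up, x along its length, y across. From below: blade 40 (x) x 5 (y) x 9.5 mm deep, its lowest 3 mm only 3 mm thick; flange 46 x 20 x 3 mm that rests on the tile tops; grip tab 30 (x) x 10 (y) x 28 mm tall, pinched across y. Seated in a joint this point is 32.5 mm above the table.
- thin_center (a point): Red spacer in the other slot of the caddy, the same shape but its blade 3 mm thick; leave it there. Point 20 mm above its lower end.
- caddy: Fixed wooden block 150 x 50 x 24 mm, origin at the centre of its underside, with two slots in line along its x axis, 36 mm either side of the middle, each 48 (x) x 8 (y) x 14 mm deep, for the two spacers (which is where changes). Draw a spacer straight up; its flange lies on the block and its blade runs along the block's x, its point 34.5 mm above the table.
- jar_center (a point): Closed white glue jar, 72 mm across, 85 mm tall; point at its middle. A bystander.
- mug_center (a point): Blue mug of brushes, 76 mm across, brushes up to 190 mm high; point on its axis, 42 mm up. A bystander.
Things that resemble listed ones, but are neither listed nor needed, are in the scene too. There is more than one size of the tile; the one meant has the size given above.

How it is judged:
On the way:
1. the yellow spacer stands seated in the open joint, let go (y of spacer_center in the frame of set_edge between -0.012 and 0 m and x of spacer_center in the frame of set_edge between -0.048 and 0.048 m and z of spacer_center in the frame of set_edge below 0.018 m and angle between spacer_center's own z axis and vertical below 0.12 rad and contact force between spacer and the fingers below 0.1 N), for 0.2 s.
At the end, for the whole second after the job is handed in: Fingers still push the tile, over 2 N through tile, spacer and stuck-down tile. Spacer upright within 7 degrees, seated within 2.5 mm, its middle within the joint's length. Tile flat, within 2.5 mm of the batten, joint 5 mm within 2 mm, square within 2 degrees (x of tile in the frame of tile_place between -0.0025 and 0.002 m and y of tile in the frame of tile_place between -0.002 and 0.002 m and angle between the x axis of tile and the x axis of board, either way round below 0.035 rad and angle between tile's own z axis and vertical below 0.03 rad and height (world z) of tile below 0.014 m and y of spacer_center in the frame of set_edge between -0.0045 and -0.0005 m and x of spacer_center in the frame of set_edge between -0.048 and 0.048 m and z of spacer_center in the frame of set_edge below 0.018 m and angle between spacer_center's own z axis and vertical below 0.12 rad and contact force between tile and spacer above 2 N and contact force between spacer and board above 2 N and contact force between the fingers and tile above 2 N); the arm keeps its last pose, push and grip.
It fails at once if the red spacer is taken or shifted by more than 15 mm (distance of thin_center from where it was at the start of the episode above 0.015 m).
It fails at once if the glue jar is shifted by more than 20 mm (distance of jar_center from where it was at the start of the episode above 0.02 m).
It fails at once if the brush mug is shifted by more than 20 mm (distance of mug_center from where it was at the start of the episode above 0.02 m).
It fails at once if the spacer is forced or crushed with more than 40 N (contact force between spacer and tile above 40 N or contact force between spacer and board above 40 N).
It also fails if it takes over 61 s, if anything falls off the work surface, if the arm or the gripper's body presses on something with over 40 N, if the wrist force passes 120 N, or if a joint passes its speed limit or range.

ROBOT

A 7-joint arm with a two-finger parallel gripper is mounted at the origin on the work surface. World frame = base frame: x ahead of the robot, y to its left, z up, the work surface at z = 0. Lengths are in m, angles in rad, forces in N, time in s.
With the tool pointing down it reaches from about 0.4 to 0.75 m from the base axis. Payload 19.5 kg.
Tool frame: the origin (TCP) lies at the very end of the fingers, on their centre line; the grasp point (between the pads) lies 19 mm behind it (bot.tcp_to_grasp is the y of the grasp point in the tool frame, in m); y points along the fingers, z is the direction in which the jaws open and shut, and the axes are right-handed (so a half turn about y gives the same grasp; the last joint's range is limited). The gripper opens to 85 mm and grips with 20 to 120 N. Pads are 22 mm wide; open, the fingers measure 114 mm over their backs; the gripper's body (76 mm by 85 mm) begins 54 mm behind the grasp point. The pads swing forward as they close: fully open they stand 13 mm farther back than shut.
Start: joints at [1.172, 0.707, -0.028, 1.485, 0.022, 0.951, -0.075], TCP at [0.201, -0.539, 0.231] pointing down, gripper open.
Joint ranges: [-2.71, 2.71], [-0.32, 2.16], [-1.57, 1.52], [0, 2.45], [-1.46, 4.6], [0, 2.02], [-2.83, 2.83]. Speed limits (rad/s): [1.89, 1.89, 2.57, 2.57, 3.01, 3.01, 3.01].

INTERFACE

Orientations are given as a rotation vector (axis times angle).
In Python, from rig import bot, eoat, kin, camera, job, spot_in gives the robot as it stands. Calls block until the motion is done:
- bot.goto(position, orientation): joint-space move of the TCP to a pose.
- bot.servo_line(position, rotation=None, rate=0.15, contact_N=None): straight line of the TCP; rotation=None keeps the orientation; rate is the mean speed in m/s. With contact_N (N) it stops when the force on the tool has changed by that much, and returns True; else False.
- bot.move_joints(angles): joint-space move.
- eoat.set_gripper(opening, grasp_force=None): finger opening in m; grasp_force is the grip in N (None keeps the last); returns when the fingers have stopped.
- bot.wait(seconds).
- kin.solve_ik(position, orientation): joint angles nearest the present ones, or None.
- bot.observe(): the state.
- camera(name): name is "scene" or "top"; returns a dict with "pixels" (480x640x3 uint8, red, green, blue), "mtx" (3x3 intrinsics, pixels), "R" (3x3) and "t" (3): a world point X has camera coordinates R X + t. Camera axes: x right, y down, z forward; pixel columns grow to the right and rows downward; lengths in m; the calibration is good to about 2 mm. A picture is of the moment at which its call begins. There is no depth.
A pose or a line that the arm cannot do raises bot.IKError and nothing moves.
- job.close_job(): hands the job in, once; it reports no verdict.
Trained networks look in the newest picture that a camera, given by its name, has taken for a name from the list of things; names that differ only in an ending like _2 or _b are one class to them, and where a whole thing is asked for, a point or a joint stands for the part that bears it (a point fixed in the world has none). Each returns a list of dicts, best first, with "p" (0 to 1); they miss things now and then, are a little off and sometimes report something else, mostly with a low value. They report only what shows in the picture. A call takes as long as a camera call. They do not tell look-alikes from the thing itself.
- spot_in(camera, thing): "centre" ([x, y, z] in m, in world coordinates, good to about 4 mm: the middle of the surface that is visible of it).
The state is a dict: "clock": time; "joint_pos": joint angles; "qvel": joint speeds; "effort": joint torques, N m; "eef_pos": TCP position; "tool_rot": TCP orientation; "contact_force": force on the tool from outside, world axes, zero at the start; "ft_torque": the same for the moment, N m; "width": finger opening in m.
Only numpy, scipy, OpenCV 4.12 (cv2) and the standard library are available. Lean on these libraries where they do the work, as an engineer would, in place of code of your own. Each camera call takes 0.05 s, during which the arm holds its last target.

## Working session

There is one attempt and no reset: what is moved stays moved. The work goes in short steps, each a Python script; the robot and the scene stay as the last script left them, time stands still between calls to the robot, and variables do not carry over. Pictures are saved under pics/ and viewed, and the job is handed in when it is done.

```bash
ls; mkdir -p pics; python3 - <<'E'
from rig import bot, eoat, kin, camera, job, spot_in
import cv2,numpy as np
for n in ["scene","top"]:
    c=camera(n); cv2.imwrite(f"pics/{n}0.png",c["pixels"][:,:,::-1]); print(n,c["mtx"].tolist(),np.round(c["R"],4).tolist(),np.round(c["t"],4).tolist())
    for th in ["board","tile","spacer_center","thin_center","caddy","jar_center","mug_center"]:
        print(th,[(np.round(d["centre"],3).tolist(),round(d["p"],2)) for d in spot_in(n,th)])
s=bot.observe(); print(s, bot.tcp_to_grasp)
E
```

```text
pics
scene [[608.7487135936485, 0.0, 310.30361340357786], [0.0, 608.7487135936485, 237.98754391292115], [0.0, 0.0, 1.0]] [[0.6107, 0.7918, 0.0067], [0.6172, -0.4707, -0.6305], [-0.4961, 0.3892, -0.7761]] [-0.42, -0.3055, 1.5282]
board [([0.524, 0.082, 0.011], 0.74)]
tile [([0.698, 0.06, 0.011], 0.92), ([0.533, 0.01, 0.024], 0.76)]
spacer_center [([0.524, -0.33, 0.027], 0.48)]
thin_center [([0.595, -0.344, 0.027], 0.6)]
caddy [([0.566, -0.342, 0.023], 0.76)]
jar_center [([0.731, -0.3, 0.085], 0.73), ([0.536, 0.01, 0.02], 0.35)]
mug_center [([0.52, 0.411, 0.069], 0.58)]
top [[524.143091000925, 0.0, 325.94653967889684], [0.0, 524.143091000925, 232.30672411557987], [0.0, 0.0, 1.0]] [[-0.0075, -0.9999, 0.0116], [-0.9916, 0.006, -0.1293], [0.1292, -0.0125, -0.9915]] [0.0397, 0.6114, 1.3285]
board [([0.508, 0.104, 0.01], 0.63)]
tile [([0.525, 0.015, 0.02], 0.66), ([0.697, 0.06, 0.008], 0.59)]
spacer_center [([0.514, -0.325, 0.036], 0.57)]
thin_center []
caddy [([0.551, -0.33, 0.022], 0.79)]
jar_center [([0.708, -0.284, 0.086], 0.96), ([0.502, 0.105, 0.011], 0.26)]
mug_center [([0.511, 0.431, 0.06], 0.8)]
{'clock': 0.8, 'joint_pos': array([ 1.17228158,  0.70647438, -0.02756374,  1.48459565,  0.02202507,
        0.95089867, -0.07551085]), 'qvel': array([ 5.66104171e-05, -4.71535593e-05,  5.13181449e-04,  8.92492420e-04,
        9.04158649e-04,  1.93554990e-03, -6.50620562e-04]), 'effort': array([-1.99521928e-03, -8.82970905e+01,  1.23425469e+00, -2.36374712e+01,
        1.71204057e-02,  2.03117765e-03,  9.54129814e-05]), 'eef_pos': array([ 0.20081559, -0.53877105,  0.23128407]), 'tool_rot': array([-0.36555093,  2.02720946, -2.02707905]), 'contact_force': array([0.6555762 , 0.19114449, 0.25608348]), 'ft_torque': array([0.01081884, 0.06950574, 0.03143161]), 'width': 0.08541401529850733} -0.0187
```

View pics/scene0.png

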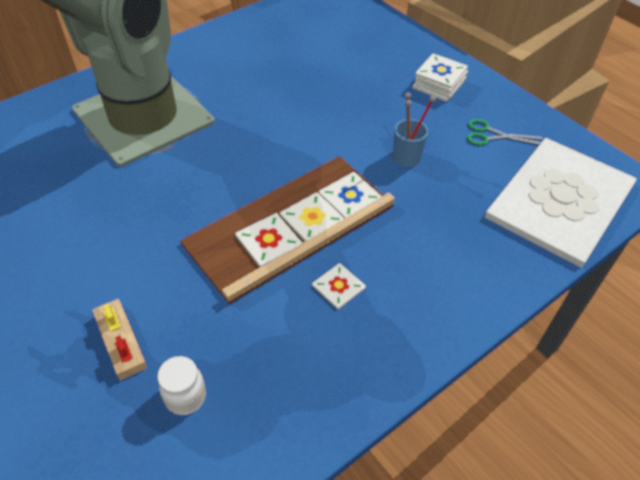

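View pics/top0.png

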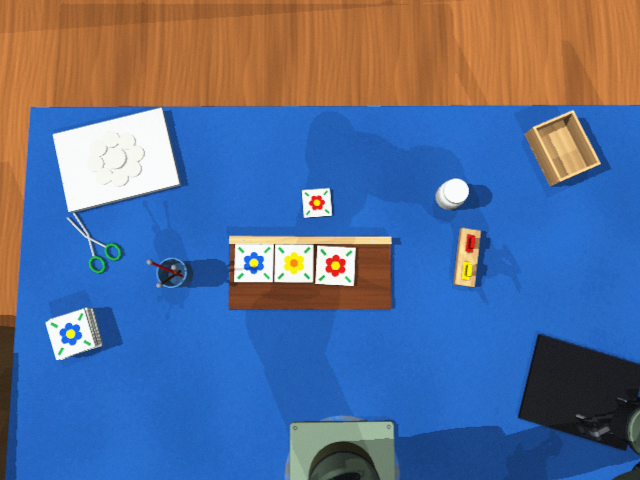

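```bash
python3 - <<'E'
import cv2,numpy as np
t=cv2.imread("pics/top0.png"); s=cv2.imread("pics/scene0.png")
a=cv2.resize(t[225:320,220:400],None,fx=4,fy=4,interpolation=cv2.INTER_CUBIC)
cv2.imwrite("pics/z1.png",a)
b=cv2.resize(t[220:295,440:500],None,fx=6,fy=6,interpolation=cv2.INTER_CUBIC)
c=cv2.resize(s[290:385,85:155],None,fx=5,fy=5,interpolation=cv2.INTER_CUBIC)
h=max(b.shape[0],c.shape[0]); im=np.zeros((h,b.shape[1]+c.shape[1],3),np.uint8); im[:b.shape[0],:b.shape[1]]=b; im[:c.shape[0],b.shape[1]:]=c
cv2.imwrite("pics/z2.png",im)
cv2.imwrite("pics/z3.png",cv2.resize(s[155:305,175:400],None,fx=3.5,fy=3.5,interpolation=cv2.INTER_CUBIC))
E
```

```text
(no output)
```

View pics/z1.png

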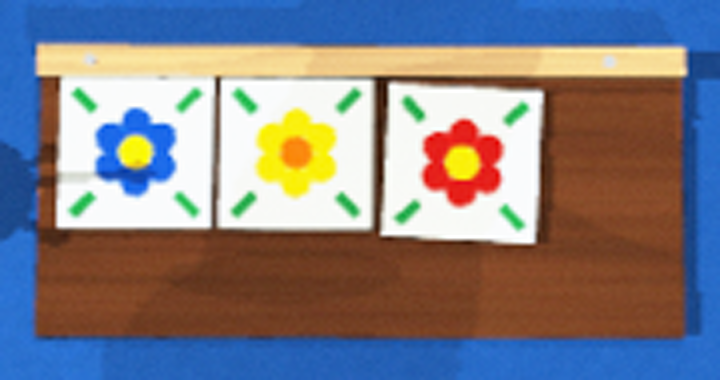

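View pics/z2.png

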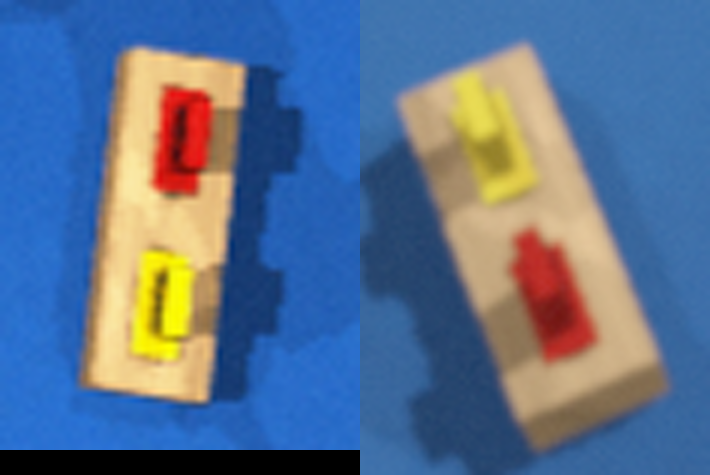

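View pics/z3.png

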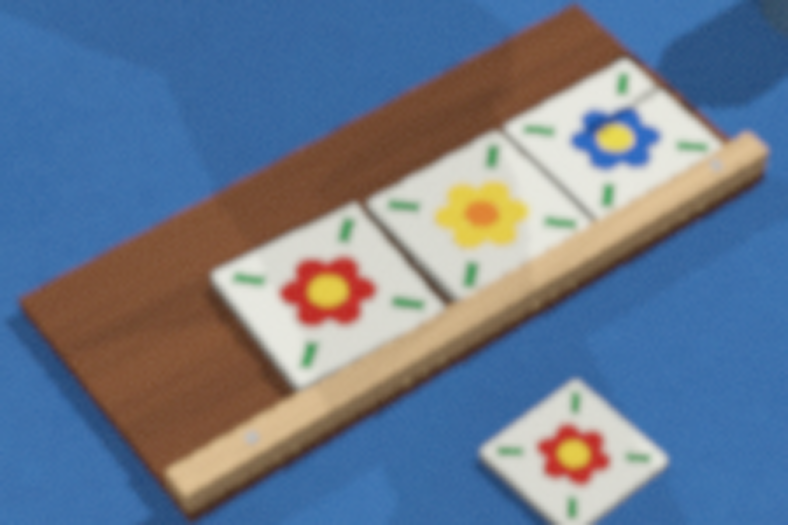

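```bash
cat > vis.py <<'E'
import cv2,numpy as np
from scipy.optimize import least_squares
from scipy.ndimage import map_coordinates
def proj(c,X):
    p=np.atleast_2d(X)@np.array(c["R"]).T+np.array(c["t"]); q=p@np.array(c["mtx"]).T
    return q[:,:2]/q[:,2:]
def T(p,X):
    c,s=np.cos(p[2]),np.sin(p[2]); X=np.atleast_2d(X)
    return np.c_[p[0]+c*X[:,0]-s*X[:,1],p[1]+s*X[:,0]+c*X[:,1],X[:,2]]
def fit(c,segs,p0,rng=4,n=25,it=6,chan=None,verbose=True,sgn=None):
    """segs: list of (A,B) model-frame 3D endpoints; fits x,y,yaw by edge search"""
    img=c["pixels"].astype(float)
    img=cv2.GaussianBlur(img,(0,0),0.7)
    g=img.sum(2)/3 if chan is None else img@np.array(chan,float)
    p=np.array(p0,float); f=np.linspace(.08,.92,n)
    for k in range(it):
        r=rng if k<2 else max(2.0,rng/2)
        obs=[];pts=[];nor=[];sid=[]
        for si,(A,B) in enumerate(segs):
            A=np.array(A,float);B=np.array(B,float)
            M=A+f[:,None]*(B-A); uv=proj(c,T(p,M))
            d=uv[-1]-uv[0]; d/=np.linalg.norm(d); nn=np.array([-d[1],d[0]])
            o=np.arange(-r,r+.01,.25)
            S=uv[:,None,:]+o[None,:,None]*nn
            pr=map_coordinates(g,[S[...,1],S[...,0]],order=1,mode='nearest')
            gr=np.gradient(pr,.25,axis=1)
            if sgn is not None and sgn[si]: gr=np.clip(sgn[si]*gr,0,None)
            gr=np.abs(gr)
            # average along the line robustly: per-sample peak
            j=gr[:,1:-1].argmax(1)+1; ok=gr[np.arange(n),j]>6
            den=gr[np.arange(n),j-1]-2*gr[np.arange(n),j]+gr[np.arange(n),j+1]
            off=.5*(gr[np.arange(n),j-1]-gr[np.arange(n),j+1])/np.where(den==0,1,den)
            w=o[j]+.25*np.clip(off,-1,1)
            med=np.median(w[ok]) if ok.any() else 0
            ok&=abs(w-med)<1.2
            obs.append((uv+w[:,None]*nn)[ok]);pts.append(M[ok]);nor.append(np.repeat(nn[None],ok.sum(),0));sid+= [si]*ok.sum()
        obs=np.vstack(obs);pts=np.vstack(pts);nor=np.vstack(nor);sid=np.array(sid)
        fun=lambda q:((proj(c,T(q,pts))-obs)*nor).sum(1)
        s=least_squares(fun,p,loss='soft_l1',f_scale=.4,x_scale=[.01,.01,.05]); p=s.x
    if verbose:
        res=fun(p); print("fit",np.round(p[:2]*1000,1),"yaw deg",round(np.degrees(p[2]),2),"rms px",round(np.sqrt((res**2).mean()),2),"per seg",[(i,int((sid==i).sum()),round(res[sid==i].mean(),2)) for i in range(len(segs)) if (sid==i).any()])
    return p
def rect(x0,x1,y0,y1,z):
    P=[(x0,y0,z),(x1,y0,z),(x1,y1,z),(x0,y1,z)]
    return [(P[i],P[(i+1)%4]) for i in range(4)]
E
cat > m1.py <<'E'
from vis import *
import pickle
from rig import camera
cs={n:camera(n) for n in ["top","scene"]}
pickle.dump(cs,open("cs0.pkl","wb"))
E
python3 m1.py; cat > f1.py <<'E'
from vis import *
import pickle
cs=pickle.load(open("cs0.pkl","rb"))
for n,c in cs.items():
    print(n)
    B=rect(-.100,.090,-.200,.225,.012); bt=rect(.070,.090,-.200,.225,.030)
    t1=rect(-.03,.07,.11,.21,.022); t2=rect(-.03,.07,.005,.105,.022)
    S=[B[3],B[0][::-1] if 0 else B[0],bt[3],bt[1],t1[3],t2[3]]
    # near board edge, -y board edge, batten tile-side top edge, batten far top edge
    p=fit(c,[((-.1,-.2,.012),(-.1,.225,.012)),((-.1,-.2,.012),(.06,-.2,.012)),((.09,-.2,.03),(.09,.225,.03)),((-.03,.005,.022),(-.03,.105,.022)),((-.03,.11,.022),(-.03,.21,.022)),((.09,-.2,.03),(.07,-.2,.03)),((-.03,.005,.022),(.06,.005,.022))],[.51,.06,0],rng=6)
    q=fit(c,rect(-.05,.05,-.05,.05,.022),T(p,[.006,-.053,0])[0][:2].tolist()+[p[2]],rng=5)
    k=fit(c,rect(-.075,.075,-.025,.025,.024),[.555,-.335,-.08],rng=6)
E
python3 f1.py
```

```text
top
fit [513.4  58.6] yaw deg -0.72 rms px 0.92 per seg [(0, 23, np.float64(0.55)), (1, 25, np.float64(-0.45)), (2, 25, np.float64(0.2)), (3, 25, np.float64(-0.37)), (4, 25, np.float64(-0.12)), (5, 25, np.float64(-2.13)), (6, 22, np.float64(-0.34))]
fit [526.4  12. ] yaw deg -3.7 rms px 0.36 per seg [(0, 25, np.float64(-0.32)), (1, 25, np.float64(0.01)), (2, 25, np.float64(-0.31)), (3, 25, np.float64(0.01))]
fit [ 546.3 -337.3] yaw deg -9.04 rms px 0.38 per seg [(0, 25, np.float64(-0.38)), (1, 25, np.float64(-0.12)), (2, 25, np.float64(-0.36)), (3, 25, np.float64(-0.1))]
scene
fit [515.3  59.2] yaw deg 0.57 rms px 1.55 per seg [(0, 24, np.float64(-0.7)), (1, 24, np.float64(-2.47)), (2, 21, np.float64(-0.11)), (3, 25, np.float64(0.52)), (4, 25, np.float64(-0.12)), (5, 25, np.float64(-2.86)), (6, 25, np.float64(-0.12))]
fit [527.1  12.7] yaw deg -3.52 rms px 0.5 per seg [(0, 25, np.float64(-0.5)), (1, 25, np.float64(-0.33)), (2, 25, np.float64(-0.65)), (3, 25, np.float64(-0.37))]
fit [ 547.6 -335.6] yaw deg -8.9 rms px 0.61 per seg [(0, 25, np.float64(-0.6)), (1, 25, np.float64(-0.46)), (2, 25, np.float64(-0.63)), (3, 25, np.float64(-0.65))]
```

```bash
cat > f1.py <<'E'
from vis import *
import pickle
cs=pickle.load(open("cs0.pkl","rb"))
out={}
for n,c in cs.items():
    print(n)
    L=[((-.1,-.2,.012),(-.1,.225,.012)),((.09,-.2,.03),(.09,.225,.03)),((-.03,.005,.022),(-.03,.105,.022)),((-.03,.11,.022),(-.03,.21,.022)),((-.03,.005,.022),(.06,.005,.022))]
    if n=="top": L+=[((.07,-.2,.03),(.07,.04,.03))]
    if n=="scene": L+=[((.07,-.2,.03),(.07,0.225,.03)),]
    L+=[((-.1,.225,.012),(.06,.225,.012))] if n=="top" else [((-.1,-.2,.012),(.07,-.2,.012))]
    p=fit(c,L,[.514,.059,0],rng=4)
    q=fit(c,rect(-.05,.05,-.05,.05,.022),T(p,[.006,-.053,0])[0][:2].tolist()+[p[2]],rng=5)
    k=fit(c,rect(-.075,.075,-.025,.025,.024),[.555,-.335,-.08],rng=6)
    out[n]=(p,q,k)
    im=c["pixels"][:,:,::-1].copy(); f=4
    x0,y0=(220,225) if n=="top" else (175,155)
    im=cv2.resize(im[y0:y0+150,x0:x0+200 if n=="top" else x0+225][:, :],None,fx=f*.85,fy=f*.85,interpolation=cv2.INTER_CUBIC)
    for pp,LL in ((p,L),(q,rect(-.05,.05,-.05,.05,.022))):
        for A,B in LL:
            uv=((proj(c,T(pp,np.array([A,B])))-[x0,y0]+.5)*f*.85).astype(int)
            cv2.line(im,tuple(map(int,uv[0])),tuple(map(int,uv[1])),(255,0,255),1)
    cv2.imwrite(f"pics/ov_{n}.png",im)
    d=T([0,0,-p[2]],[[q[0]-p[0],q[1]-p[1],0]])[0]; print("tile in board",np.round(d*1000,1),np.degrees(q[2]-p[2]))
pickle.dump(out,open("fit0.pkl","wb"))
E
python3 f1.py
```

```text
top
fit [513.5  56.5] yaw deg -0.75 rms px 0.59 per seg [(0, 23, np.float64(0.59)), (1, 25, np.float64(0.24)), (2, 25, np.float64(-0.3)), (3, 25, np.float64(-0.06)), (4, 25, np.float64(0.59)), (5, 21, np.float64(-0.22)), (6, 15, np.float64(-1.16))]
fit [526.4  12. ] yaw deg -3.7 rms px 0.36 per seg [(0, 25, np.float64(-0.32)), (1, 25, np.float64(0.02)), (2, 25, np.float64(-0.32)), (3, 25, np.float64(0.01))]
fit [ 546.3 -337.3] yaw deg -9.04 rms px 0.38 per seg [(0, 25, np.float64(-0.38)), (1, 25, np.float64(-0.12)), (2, 25, np.float64(-0.36)), (3, 25, np.float64(-0.1))]
tile in board [ 13.5 -44.3   0. ] -2.9540733205745533
scene
fit [514.5  55.4] yaw deg 0.02 rms px 0.92 per seg [(0, 25, np.float64(-0.93)), (1, 25, np.float64(-0.41)), (2, 25, np.float64(0.42)), (3, 25, np.float64(0.12)), (4, 25, np.float64(1.59)), (5, 16, np.float64(0.78)), (6, 25, np.float64(-0.74))]
fit [527.1  12.7] yaw deg -3.52 rms px 0.5 per seg [(0, 25, np.float64(-0.5)), (1, 25, np.float64(-0.33)), (2, 25, np.float64(-0.65)), (3, 25, np.float64(-0.37))]
fit [ 547.6 -335.6] yaw deg -8.9 rms px 0.61 per seg [(0, 25, np.float64(-0.6)), (1, 25, np.float64(-0.46)), (2, 25, np.float64(-0.63)), (3, 25, np.float64(-0.65))]
tile in board [ 12.6 -42.7   0. ] -3.5378088941127603
```

View pics/ov_top.png

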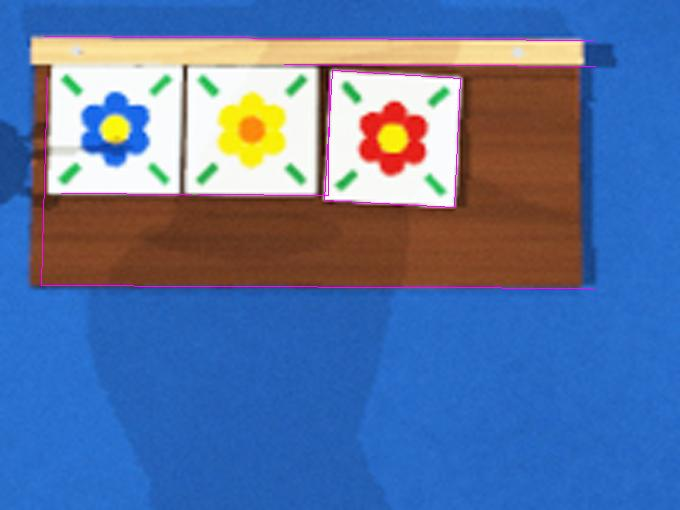

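View pics/ov_scene.png

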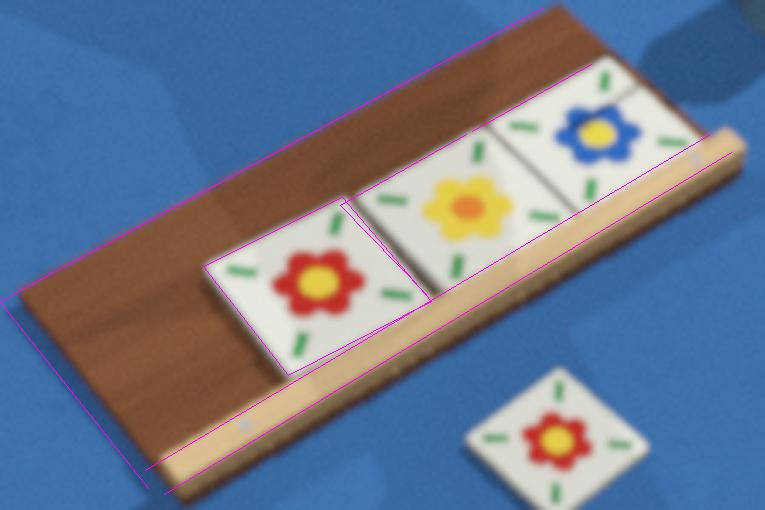

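```bash
sed -i 's/\[.514,.059,0\],rng=4/[.515,.065,0],rng=2.5/' f1.py; python3 f1.py
```

```text
top
fit [513.5  65.9] yaw deg -0.74 rms px 0.37 per seg [(0, 24, np.float64(0.6)), (1, 25, np.float64(0.24)), (2, 25, np.float64(-0.3)), (3, 25, np.float64(-0.08)), (4, 25, np.float64(0.03)), (5, 20, np.float64(-0.24)), (6, 22, np.float64(-0.08))]
fit [526.4  12. ] yaw deg -3.7 rms px 0.36 per seg [(0, 25, np.float64(-0.32)), (1, 25, np.float64(0.02)), (2, 25, np.float64(-0.31)), (3, 25, np.float64(0.01))]
fit [ 546.3 -337.3] yaw deg -9.04 rms px 0.38 per seg [(0, 25, np.float64(-0.38)), (1, 25, np.float64(-0.12)), (2, 25, np.float64(-0.36)), (3, 25, np.float64(-0.1))]
tile in board [ 13.5 -53.7   0. ] -2.962339115524791
scene
fit [514.4  55.4] yaw deg 0.01 rms px 0.93 per seg [(0, 25, np.float64(-0.94)), (1, 25, np.float64(-0.43)), (2, 25, np.float64(0.42)), (3, 25, np.float64(0.11)), (4, 25, np.float64(1.6)), (5, 17, np.float64(0.83)), (6, 25, np.float64(-0.74))]
fit [527.1  12.7] yaw deg -3.52 rms px 0.5 per seg [(0, 25, np.float64(-0.5)), (1, 25, np.float64(-0.33)), (2, 25, np.float64(-0.65)), (3, 25, np.float64(-0.37))]
fit [ 547.6 -335.6] yaw deg -8.9 rms px 0.61 per seg [(0, 25, np.float64(-0.6)), (1, 25, np.float64(-0.46)), (2, 25, np.float64(-0.63)), (3, 25, np.float64(-0.65))]
tile in board [ 12.7 -42.7   0. ] -3.525019668902569
```

View pics/ov_top.png

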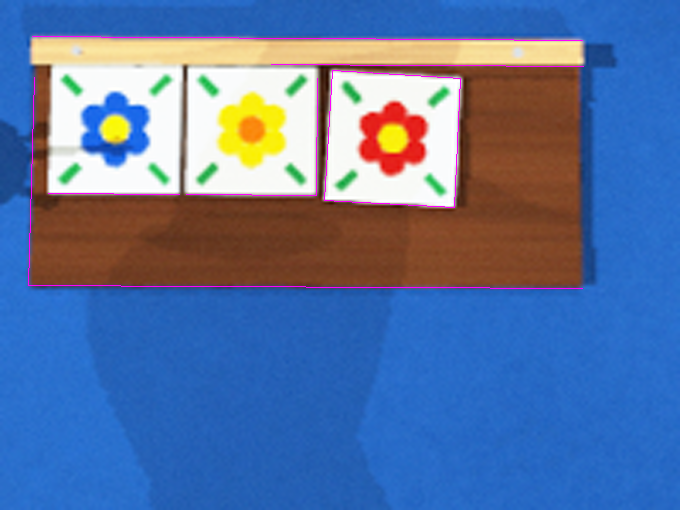

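View pics/ov_scene.png

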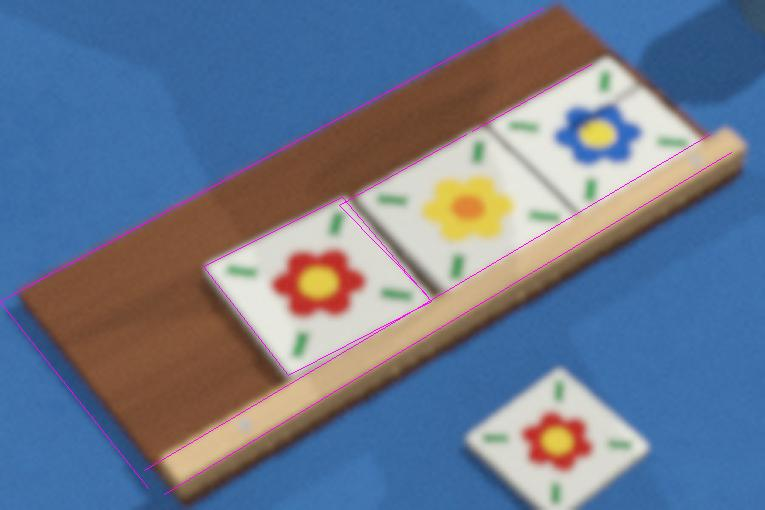

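```bash
sed -i 's/\[.515,.065,0\],rng=2.5/[.515,.0675,-.012],rng=2.5/' f1.py; python3 f1.py
```

```text
top
fit [513.5  65.9] yaw deg -0.74 rms px 0.37 per seg [(0, 24, np.float64(0.6)), (1, 25, np.float64(0.24)), (2, 25, np.float64(-0.3)), (3, 25, np.float64(-0.08)), (4, 25, np.float64(0.03)), (5, 20, np.float64(-0.24)), (6, 22, np.float64(-0.08))]
fit [526.4  12. ] yaw deg -3.7 rms px 0.36 per seg [(0, 25, np.float64(-0.32)), (1, 25, np.float64(0.02)), (2, 25, np.float64(-0.31)), (3, 25, np.float64(0.01))]
fit [ 546.3 -337.3] yaw deg -9.04 rms px 0.38 per seg [(0, 25, np.float64(-0.38)), (1, 25, np.float64(-0.12)), (2, 25, np.float64(-0.36)), (3, 25, np.float64(-0.1))]
tile in board [ 13.5 -53.7   0. ] -2.9618642545503087
scene
fit [514.7  67.1] yaw deg -0.15 rms px 0.64 per seg [(0, 25, np.float64(-0.82)), (1, 25, np.float64(-0.37)), (2, 25, np.float64(0.59)), (3, 25, np.float64(0.37)), (4, 25, np.float64(-0.29)), (5, 19, np.float64(0.17)), (6, 11, np.float64(1.07))]
fit [527.1  12.7] yaw deg -3.52 rms px 0.5 per seg [(0, 25, np.float64(-0.5)), (1, 25, np.float64(-0.33)), (2, 25, np.float64(-0.65)), (3, 25, np.float64(-0.37))]
fit [ 547.6 -335.6] yaw deg -8.9 rms px 0.61 per seg [(0, 25, np.float64(-0.6)), (1, 25, np.float64(-0.46)), (2, 25, np.float64(-0.63)), (3, 25, np.float64(-0.65))]
tile in board [ 12.5 -54.4   0. ] -3.366176218349467
```

View pics/ov_scene.png

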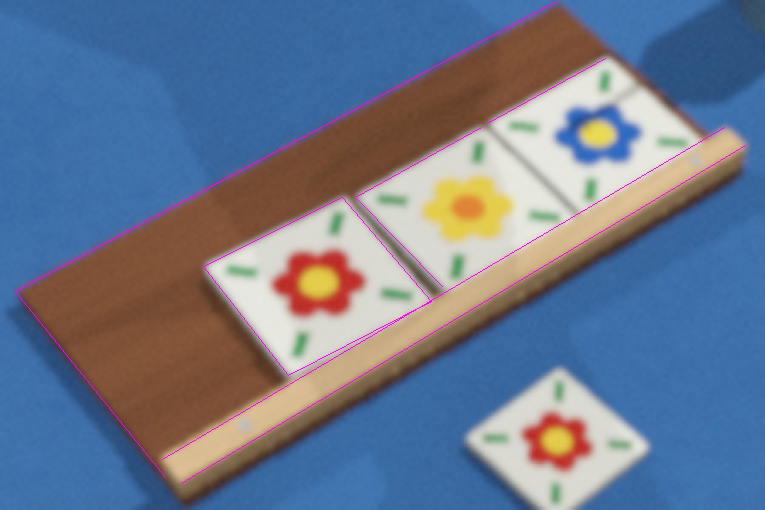

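```bash
cat > hp.py <<'E'
import numpy as np
from scipy.spatial.transform import Rotation as Ro
from rig import bot,eoat,kin,camera,job,spot_in
BD=np.array([.514,.0665,np.radians(-.5)])
CY=np.radians(-9.0); CAD=np.array([.547,-.3365])
def rot(a):
    """tool down, jaw axis (tool z) at world angle a"""
    z=np.array([np.cos(a),np.sin(a),0]);y=np.array([0,0,-1.]);x=np.cross(y,z)
    return Ro.from_matrix(np.c_[x,y,z]).as_rotvec()
def b2w(x,y,bd=BD):
    c,s=np.cos(bd[2]),np.sin(bd[2]); return np.array([bd[0]+c*x-s*y,bd[1]+s*x+c*y])
def st(tag=""):
    s=bot.observe(); print(tag,"t",round(s["clock"],2),"p",np.round(s["eef_pos"]*1000,1),"F",np.round(s["contact_force"],1),"w",round(s["width"]*1000,1),"j7",round(s["joint_pos"][6],2)); return s
E
python3 - <<'E'
from hp import *
from vis import proj
import pickle
print(Ro.from_rotvec(bot.observe()["tool_rot"]).as_matrix().round(2).tolist())
sp=CAD-.036*np.array([np.cos(CY),np.sin(CY)]); print(sp)
cs=pickle.load(open("cs0.pkl","rb"))
for n in cs: print(n,proj(cs[n],[*sp,.0545]),proj(cs[n],[*sp,.027]))
for a in (90,-90):
  for nm,p,r in (("grasp",[*sp,.03],rot(CY+np.radians(a))),("place",[*b2w(.038,.001),.03],rot(np.radians(a-1.5))),("pushx",[*b2w(-.07,-.054),.02],rot(np.radians(a-.5))),("pushy0",[*b2w(.015,-.13),.02],rot(np.radians(-.5))),("pushy180",[*b2w(.015,-.13),.02],rot(np.radians(179.5)))):
    q=kin.solve_ik(p,r); print(a,nm,None if q is None else np.round(q,2))
E
```

```text
[[-0.94, -0.0, 0.35], [-0.35, 0.0, -0.94], [-0.0, -1.0, -0.0]]
[ 0.51144322 -0.33086836]
top [[469.11779669 269.44176908]] [[466.15033357 270.06204674]]
scene [[106.58815478 310.53208711]] [[110.35414708 318.54048913]]
90 grasp [ 0.79  1.09 -0.58  1.51  0.76  0.78  1.31]
90 place [ 0.08  1.02 -0.51  1.72  0.8   0.62  0.65]
90 pushx [-0.04  0.94 -0.1   2.13  0.83  0.11  0.63]
90 pushy0 [ 0.13  0.98 -0.14  1.81  0.32  0.37 -0.25]
90 pushy180 [-0.17  1.04  0.46  1.82 -0.91  0.5  -2.23]
-90 grasp [ 0.46  1.04  0.13  1.52 -0.2   0.59 -1.03]
-90 place [-0.3   1.    0.23  1.73 -0.44  0.46 -1.37]
-90 pushx [-0.12  0.95  0.03  2.13 -0.39  0.07 -1.29]
-90 pushy0 [ 0.13  0.98 -0.14  1.81  0.32  0.37 -0.25]
-90 pushy180 [-0.17  1.04  0.46  1.82 -0.91  0.5  -2.23]
```

Top view: the loose tile candidates are the one on the board at (335,266), 100 mm, which matches the task, and a smaller look-alike on the table at (317,203). The spacers are yellow at (468,270), the one wanted, and red at (471,243), which stays. The crops agree. The joint is wider at the batten end, so I'll grasp the yellow spacer and insert it there.

```bash
python3 - <<'E'
from hp import *
import cv2
sp=CAD-.036*np.array([np.cos(CY),np.sin(CY)]); r=rot(CY-np.pi/2)
eoat.set_gripper(.045,20); st("open")
bot.goto([*sp,.13],r); st("above")
bot.servo_line([*sp,.031],rate=.1,contact_N=6); st("down")
for n in("top","scene"):
    c=camera(n); cv2.imwrite(f"pics/g_{n}.png",c["pixels"][:,:,::-1])
E
python3 - <<'E'
import cv2,numpy as np
t=cv2.imread("pics/g_top.png"); s=cv2.imread("pics/g_scene.png")
a=cv2.resize(t[210:310,420:520],None,fx=4,fy=4,interpolation=cv2.INTER_CUBIC);b=cv2.resize(s[270:370,60:160],None,fx=4,fy=4,interpolation=cv2.INTER_CUBIC)
cv2.imwrite("pics/g.png",np.hstack([a,b]))
E
```

```text
open t 1.38 p [ 200.8 -538.8  231.3] F [-0.2  0.3 -0.5] w 45.0 j7 -0.08
above t 2.82 p [ 510.7 -332.1  130.3] F [-0.5  0.1  0. ] w 45.0 j7 -1.05
down t 3.96 p [ 511.7 -331.1   31.6] F [-0.1 -0.3  0.4] w 44.8 j7 -1.04
```

View pics/g.png

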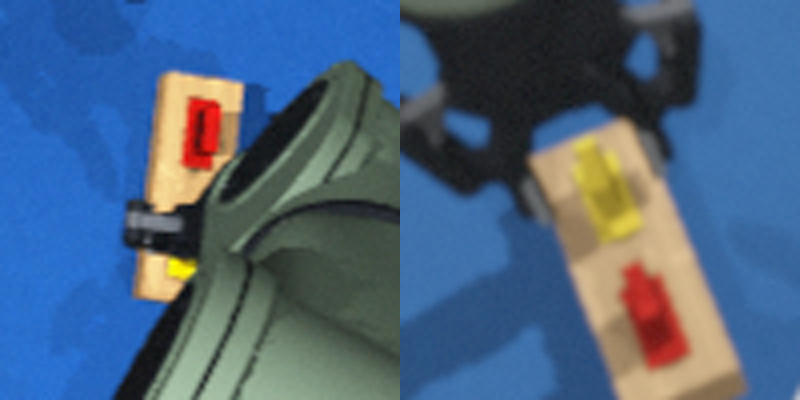

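The scene view shows the fingers straddling the yellow tab at about (108,313). Closing and lifting.

```bash
python3 - <<'E'
from hp import *
import cv2,pickle
eoat.set_gripper(0.0,25); s=st("closed")
p=s["eef_pos"]
bot.servo_line([p[0],p[1],.11],rate=.12); st("lift")
r=rot(BD[2]-np.radians(1.2)-np.pi/2)
t=b2w(.037,.0008)
bot.goto([*t,.085],r); st("over joint")
cs={}
for n in("top","scene"):
    c=camera(n); cs[n]=c; cv2.imwrite(f"pics/h_{n}.png",c["pixels"][:,:,::-1])
pickle.dump(cs,open("cs1.pkl","wb"))
t=cs["top"]["pixels"][:,:,::-1];s=cs["scene"]["pixels"][:,:,::-1]
a=cv2.resize(t[210:310,280:380],None,fx=4,fy=4,interpolation=cv2.INTER_CUBIC);b=cv2.resize(s[170:270,230:330],None,fx=4,fy=4,interpolation=cv2.INTER_CUBIC)
cv2.imwrite("pics/h.png",np.hstack([a,b]))
E
```

```text
closed t 4.46 p [ 511.5 -330.9   31.2] F [-0.7  0.9  5.6] w 9.6 j7 -1.04
lift t 5.27 p [ 511.3 -330.7  109.4] F [ 0.6 -0.9 -1.5] w 9.7 j7 -1.05
over joint t 6.75 p [551.3  65.6  85. ] F [ 0.4  0.3 -0. ] w 9.4 j7 -1.49
```

View pics/h.png

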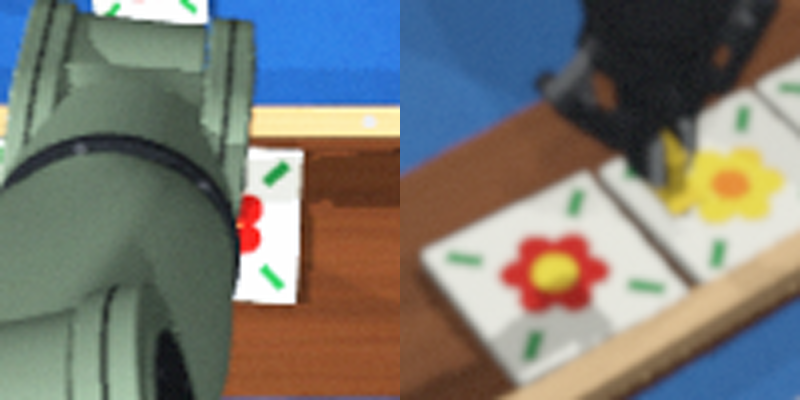

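```bash
python3 - <<'E'
from hp import *
from vis import proj
import cv2,pickle
t=b2w(.037,.0008)
bot.servo_line([*t,.0435],rate=.08,contact_N=5); st("low")
c=camera("scene"); pickle.dump(c,open("cs2.pkl","wb"))
s=c["pixels"][:,:,::-1]
x0,y0,f=240,180,8
im=cv2.resize(s[y0:y0+70,x0:x0+90],None,fx=f,fy=f,interpolation=cv2.INTER_CUBIC)
e=b2w(.020,.005)
cv2.imwrite("pics/k.png",im)
E
```

```text
low t 7.52 p [551.1  66.9  43.7] F [ 0.1 -0.3 -0.6] w 9.5 j7 -1.47
```

View pics/k.png

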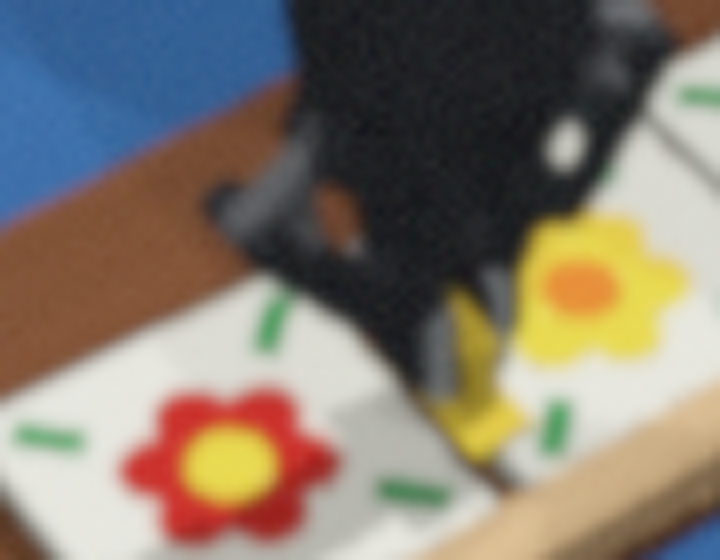

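```bash
python3 - <<'E'
from hp import *
from vis import proj,T
import cv2,pickle
c=pickle.load(open("cs2.pkl","rb")); s=c["pixels"][:,:,::-1]
x0,y0,f=240,180,8
im=cv2.resize(s[y0:y0+70,x0:x0+90],None,fx=f,fy=f,interpolation=cv2.INTER_CUBIC)
P=[.5511,.0669,BD[2]-np.radians(1.2)]
def ln(p,A,B,col):
    uv=((proj(c,T(p,np.array([A,B])))-[x0,y0]+.5)*f-.5).astype(int); cv2.line(im,tuple(map(int,uv[0])),tuple(map(int,uv[1])),col,1)
zl=.0437-.0312+.0345-.02  # spacer lower end
for z in (zl+.0095,zl+.0125):
    q=[(-.023,-.01),(.023,-.01),(.023,.01),(-.023,.01)]
    for i in range(4): ln(P,(*q[i],z),(*q[(i+1)%4],z),(255,0,255))
# scene-fit board & tile
ln([.5147,.0671,np.radians(-.15)],(-.03,.005,.022),(.07,.005,.022),(0,255,0))
for i in ((-.05,.05),): ln([.5271,.0127,np.radians(-3.52)],(-.05,.05,.022),(.05,.05,.022),(255,255,0))
cv2.imwrite("pics/k2.png",im)
E
```

```text
(no output)
```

View pics/k2.png

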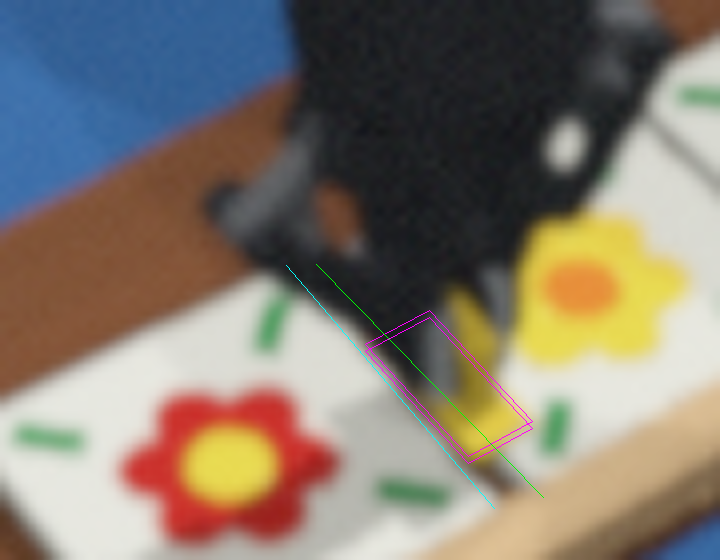

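```bash
python3 - <<'E'
from hp import *
from vis import proj,T
import cv2,pickle
c=pickle.load(open("cs0.pkl","rb"))["scene"]; c2=pickle.load(open("cs2.pkl","rb"))
x0,y0,f=265,195,13
def ln(im,p,A,B,col):
    uv=((proj(c,T(p,np.array([A,B])))-[x0,y0]+.5)*f-.5).astype(int); cv2.line(im,tuple(map(int,uv[0])),tuple(map(int,uv[1])),col,1)
o=[]
for k,cc in enumerate((c,c2)):
    im=cv2.resize(cc["pixels"][y0:y0+55,x0:x0+30,::-1],None,fx=f,fy=f,interpolation=cv2.INTER_CUBIC)
    if 1:
        ln(im,[.5147,.0671,np.radians(-.15)],(-.03,.005,.022),(.07,.005,.022),(0,255,0))
        ln(im,[.5271,.0127,np.radians(-3.52)],(-.05,.05,.022),(.05,.05,.022),(255,255,0))
    o.append(im)
im=np.hstack(o)[:600]; cv2.imwrite("pics/k3.png",im); print(im.shape)
E
```

```text
(600, 780, 3)
```

View pics/k3.png

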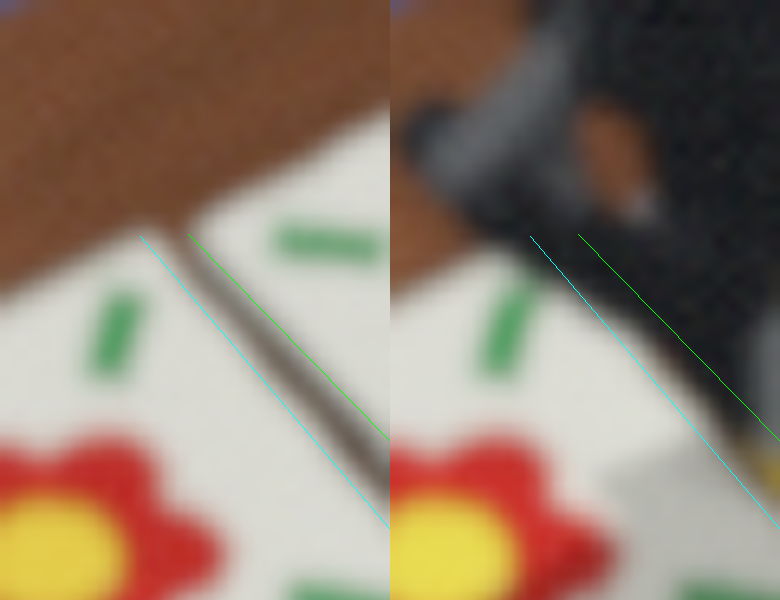

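```bash
cat > f2.py <<'E'
from vis import *
import pickle
cs=pickle.load(open("cs0.pkl","rb"))
c=cs["scene"]
L=[((-.1,-.2,.012),(-.1,.225,.012)),((-.03,.005,.022),(-.03,.105,.022)),((-.03,.11,.022),(-.03,.21,.022)),((.07,-.2,.03),(.07,.225,.03)),((-.1,.225,.012),(.06,.225,.012)),((-.1,-.2,0),(.07,-.2,0)),((.09,-.2,0),(.09,.225,0))]
p=fit(c,L,[.514,.0665,-.012],rng=3)
LT=[((-.05,-.05,.022),(-.05,.05,.022)),((-.05,.05,.022),(.045,.05,.022)),((-.05,-.05,.0125),(.05,-.05,.0125))]
q=fit(c,LT,[.5264,.014,-.0646],rng=2.5)
d=T([0,0,-p[2]],[[q[0]-p[0],q[1]-p[1],0]])[0]; print("tile in board",np.round(d*1000,1),np.degrees(q[2]-p[2]))
x0,y0,f=180,160,3.5
im=cv2.resize(c["pixels"][y0:y0+150,x0:x0+225,::-1],None,fx=f,fy=f,interpolation=cv2.INTER_CUBIC)
for pp,LL in ((p,L+[((-.03,.005,.022),(.06,.005,.022))]),(q,LT)):
    for A,B in LL:
        uv=((proj(c,T(pp,np.array([A,B])))-[x0,y0]+.5)*f-.5).astype(int)
        cv2.line(im,tuple(map(int,uv[0])),tuple(map(int,uv[1])),(255,0,255),1)
cv2.imwrite("pics/ov2.png",im)
c=cs["top"]
p=fit(c,[((-.03,.005,.022),(-.03,.105,.022)),((-.03,.11,.022),(-.03,.21,.022)),((-.03,.005,.022),(.06,.005,.022)),((-.03,.21,.022),(.06,.21,.022)),((-.1,-.2,.012),(.065,-.2,.012)),((-.1,.225,.012),(.06,.225,.012)),((.07,-.2,.03),(.07,-.02,.03))],[.5135,.0659,-.0127],rng=2.2)
E
python3 f2.py
```

```text
fit [514.1  57.9] yaw deg -0.27 rms px 0.79 per seg [(0, 25, np.float64(-1.01)), (1, 25, np.float64(0.43)), (2, 25, np.float64(0.29)), (3, 21, np.float64(-0.16)), (4, 23, np.float64(1.49)), (5, 24, np.float64(-0.46)), (6, 25, np.float64(-0.11))]
fit [526.2  14.6] yaw deg -3.21 rms px 0.17 per seg [(0, 25, np.float64(-0.01)), (1, 25, np.float64(-0.14)), (2, 25, np.float64(0.12))]
tile in board [ 12.3 -43.2   0. ] -2.9343140499152787
fit [514.2  66.2] yaw deg -0.59 rms px 0.32 per seg [(0, 25, np.float64(-0.12)), (1, 25, np.float64(0.05)), (2, 25, np.float64(-0.12)), (3, 25, np.float64(0.24)), (4, 2, np.float64(-0.62)), (5, 24, np.float64(-0.09)), (6, 25, np.float64(0.07))]
```

View pics/ov2.png

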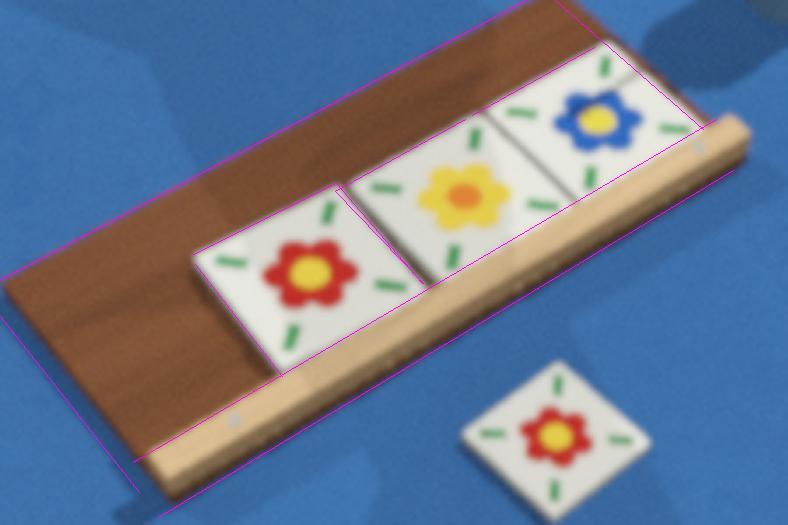

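```bash
sed -i 's/((-.1,.225,.012),(.06,.225,.012)),((-.1,-.2,0),(.07,-.2,0)),((.09,-.2,0)/((-.03,.21,.022),(.06,.21,.022)),((-.1,.225,.012),(-.03,.225,.012)),((.09,-.2,0)/; s/p=fit(c,L,\[.514,.0665,-.012\],rng=3)/p=fit(c,L,[.514,.0685,-.012],rng=2)/' f2.py; python3 f2.py
```

```text
fit [514.2  68.1] yaw deg -0.01 rms px 0.62 per seg [(0, 25, np.float64(-0.98)), (1, 25, np.float64(0.35)), (2, 25, np.float64(0.04)), (3, 16, np.float64(0.43)), (4, 25, np.float64(0.43)), (5, 22, np.float64(-0.59)), (6, 23, np.float64(-0.09))]
fit [526.2  14.6] yaw deg -3.21 rms px 0.17 per seg [(0, 25, np.float64(-0.01)), (1, 25, np.float64(-0.14)), (2, 25, np.float64(0.12))]
tile in board [ 12.1 -53.5   0. ] -3.198317539345977
fit [514.2  66.2] yaw deg -0.59 rms px 0.32 per seg [(0, 25, np.float64(-0.12)), (1, 25, np.float64(0.05)), (2, 25, np.float64(-0.12)), (3, 25, np.float64(0.24)), (4, 2, np.float64(-0.62)), (5, 24, np.float64(-0.09)), (6, 25, np.float64(0.07))]
```

View pics/ov2.png

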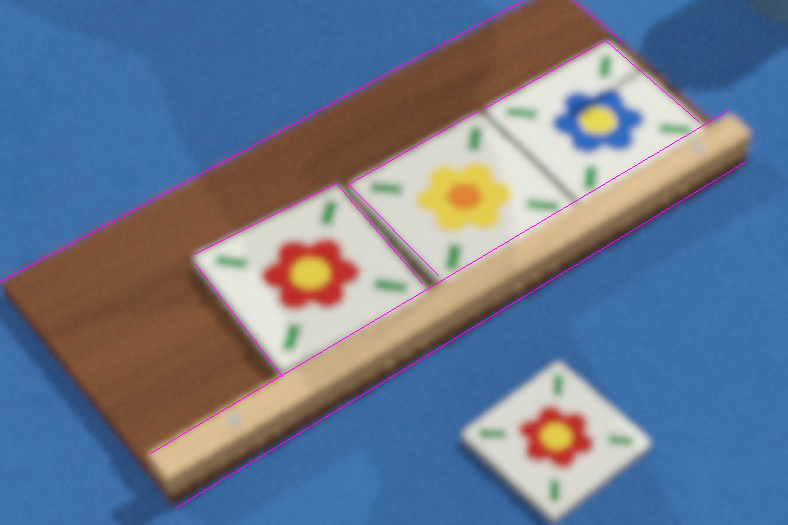

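```bash
python3 - <<'E'
from hp import *
p=bot.observe()["eef_pos"]
t=b2w(.037,.0)
print(bot.servo_line([p[0],.0664,.0285],rate=.03,contact_N=4)); s=st("ins"); print(s["ft_torque"].round(2))
import cv2
c=camera("scene")
x0,y0,f=240,180,8
cv2.imwrite("pics/i.png",cv2.resize(c["pixels"][y0:y0+70,x0:x0+90,::-1],None,fx=f,fy=f,interpolation=cv2.INTER_CUBIC))
E
```

```text
True
ins t 8.05 p [551.1  66.4  28.9] F [ 0.7 -0.6  4. ] w 9.8 j7 -1.47
[ 0.01 -0.15 -0.  ]
```

View pics/i.png

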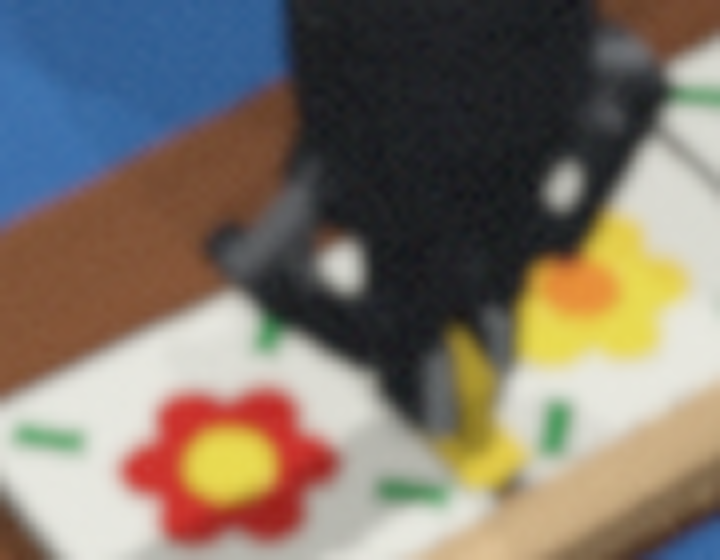

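It dropped without lateral force to z = 28.9 mm, against 29.2 mm expected for seated. Releasing and checking.

```bash
python3 - <<'E'
from hp import *
import cv2,pickle
p=bot.observe()["eef_pos"]
eoat.set_gripper(.032); st("rel"); bot.wait(.3)
bot.servo_line([p[0],p[1],.12],rate=.15)
eoat.set_gripper(.05)
t=b2w(-.075,-.053)
bot.goto([*t,.10],rot(BD[2]-np.pi/2)); st("near")
cs={n:camera(n) for n in("top","scene")}; pickle.dump(cs,open("cs3.pkl","wb"))
a=cv2.resize(cs["top"]["pixels"][225:320,270:370,::-1],None,fx=4,fy=4,interpolation=cv2.INTER_CUBIC);b=cv2.resize(cs["scene"]["pixels"][190:285,230:330,::-1],None,fx=4,fy=4,interpolation=cv2.INTER_CUBIC)
cv2.imwrite("pics/r.png",np.hstack([a,b]))
E
```

```text
rel t 8.45 p [550.8  66.4  28.9] F [-0.2  0.2 -0.1] w 32.2 j7 -1.47
near t 10.39 p [438.7  14.  100.1] F [0.3 1.2 0.2] w 50.2 j7 -1.35
```

View pics/r.png

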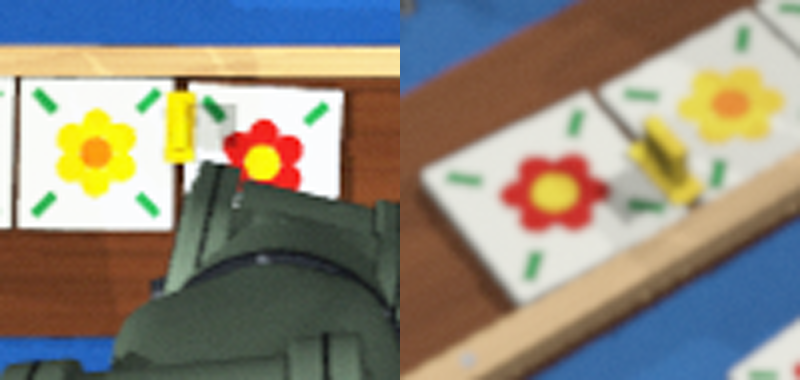

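```bash
python3 - <<'E'
from hp import *
t=b2w(-.075,-.053)
bot.servo_line([*t,.03],rate=.12); 
print(bot.servo_line([*t,.004],rate=.03,contact_N=3)); st("touch")
E
```

```text
True
touch t 11.9 p [438.5  14.1   9. ] F [0.6 0.8 6.8] w 50.4 j7 -1.33
```

```bash
python3 - <<'E'
from hp import *
import cv2,pickle
t=b2w(-.075,-.053); bot.servo_line([*t,.0118],rate=.03); st("up")
t=b2w(-.056,-.053); print(bot.servo_line([*t,.0118],rate=.05,contact_N=6)); st("a")
t=b2w(-.030,-.053); print(bot.servo_line([*t,.0118],rate=.03,contact_N=8)); s=st("push"); 
print("board x",(s["eef_pos"][0]-BD[0])*1000)
cs={n:camera(n) for n in("top","scene")}; pickle.dump(cs,open("cs4.pkl","wb"))
a=cv2.resize(cs["top"]["pixels"][225:320,270:370,::-1],None,fx=4,fy=4,interpolation=cv2.INTER_CUBIC);b=cv2.resize(cs["scene"]["pixels"][190:285,230:330,::-1],None,fx=4,fy=4,interpolation=cv2.INTER_CUBIC)
cv2.imwrite("pics/p.png",np.hstack([a,b]))
E
```

```text
up t 12.15 p [438.6  14.2  11.7] F [ 0.5 -0.2 -0.5] w 49.9 j7 -1.33
False
a t 12.68 p [457.4  14.   11.8] F [-0.4 -0.9 -1. ] w 50.3 j7 -1.33
True
push t 13.29 p [474.3  13.8  11.5] F [-0.9  0.   0.1] w 50.0 j7 -1.33
board x -39.65843743763187
```

View pics/p.png

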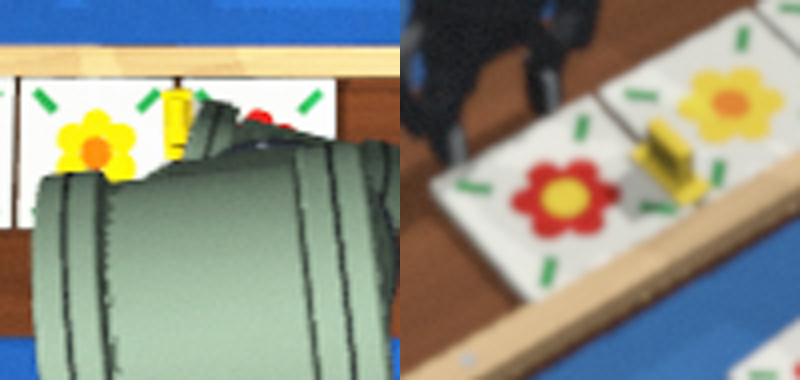

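```bash
python3 - <<'E'
from hp import *
import cv2,pickle
t=b2w(-.030,-.053); print(bot.servo_line([*t,.0118],rate=.02,contact_N=10)); s=st("push2"); 
t=b2w(-.07,-.053); bot.servo_line([*t,.0118],rate=.1); bot.servo_line([*t,.10],rate=.15)
t=b2w(.021,-.14); bot.goto([*t,.10],rot(BD[2])); st("side")
cs={n:camera(n) for n in("top","scene")}; pickle.dump(cs,open("cs5.pkl","wb"))
a=cv2.resize(cs["top"]["pixels"][225:320,270:370,::-1],None,fx=4,fy=4,interpolation=cv2.INTER_CUBIC);b=cv2.resize(cs["scene"]["pixels"][190:285,230:330,::-1],None,fx=4,fy=4,interpolation=cv2.INTER_CUBIC)
cv2.imwrite("pics/q.png",np.hstack([a,b]))
E
```

```text
True
push2 t 13.63 p [474.3  13.8  11.2] F [-0.1  0.2 -0.4] w 49.7 j7 -1.33
side t 15.86 p [533.3 -73.   99.5] F [-0.1  0.4 -0.8] w 50.0 j7 -0.29
```

View pics/q.png

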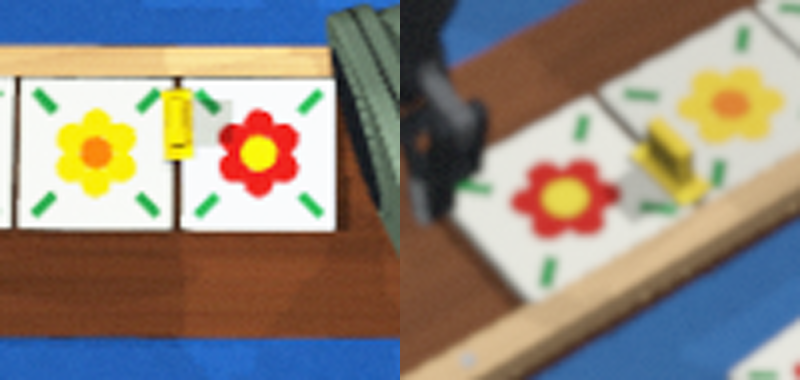

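```bash
python3 - <<'E'
from vis import *
import pickle
c=pickle.load(open("cs5.pkl","rb"))["top"]
L=[((-.05,-.05,.022),(-.05,.05,.022)),((-.045,.05,.022),(.0,.05,.022)),((-.045,-.05,.022),(.045,-.05,.022))]
q=fit(c,L,[.5345,.0125,-.0105],rng=2.2)
p=np.array([.5142,.0662,np.radians(-.59)])
d=T([0,0,-p[2]],[[q[0]-p[0],q[1]-p[1],0]])[0]; print("tile in board",np.round(d*1000,1),np.degrees(q[2]-p[2]))
E
python3 - <<'E'
from hp import *
t=b2w(.021,-.14)
bot.servo_line([*t,.014],rate=.12,contact_N=8); st("dn")
bot.servo_line([*t,.0118],rate=.03,contact_N=4);st("dn")
t=b2w(.021,-.122); print(bot.servo_line([*t,.0118],rate=.05,contact_N=6)); s=st("a")
print("board y",(s["eef_pos"]-[*BD[:2],0])*1000)
E
```

```text
fit [531.6  14.5] yaw deg -1.49 rms px 0.32 per seg [(0, 25, np.float64(-0.0)), (1, 25, np.float64(0.34)), (2, 25, np.float64(-0.35))]
tile in board [ 18.  -51.5   0. ] -0.9019580379702106
dn t 16.82 p [534.1 -73.7  14.6] F [-0.3 -0.1 -0. ] w 50.1 j7 -0.34
dn t 17.07 p [533.9 -73.8  12.1] F [-0.   0.9 -0.3] w 50.1 j7 -0.34
False
a t 17.58 p [534.  -55.5  11.8] F [ 0.6  0.3 -0.2] w 50.2 j7 -0.37
board y [  19.96300688 -121.98957342   11.82001763]
```

```bash
python3 - <<'E'
from hp import *
import cv2,pickle
t=b2w(.021,-.100); print(bot.servo_line([*t,.0118],rate=.02,contact_N=12)); s=st("push")
print("board y",(s["eef_pos"]-[*BD[:2],0])*1000)
bot.wait(.3); st()
cs={n:camera(n) for n in("top","scene")}; pickle.dump(cs,open("cs6.pkl","wb"))
a=cv2.resize(cs["top"]["pixels"][225:320,270:370,::-1],None,fx=4,fy=4,interpolation=cv2.INTER_CUBIC);b=cv2.resize(cs["scene"]["pixels"][190:285,230:330,::-1],None,fx=4,fy=4,interpolation=cv2.INTER_CUBIC)
cv2.imwrite("pics/s.png",np.hstack([a,b]))
E
```

```text
True
push t 18.26 p [533.6 -44.6  11.6] F [-0.6 -3.4  2.1] w 50.0 j7 -0.39
board y [  19.63117666 -111.09342495   11.64318492]
 t 18.56 p [533.6 -44.6  11.5] F [ 0.6 -3.2  2.4] w 50.1 j7 -0.39
```

View pics/s.png

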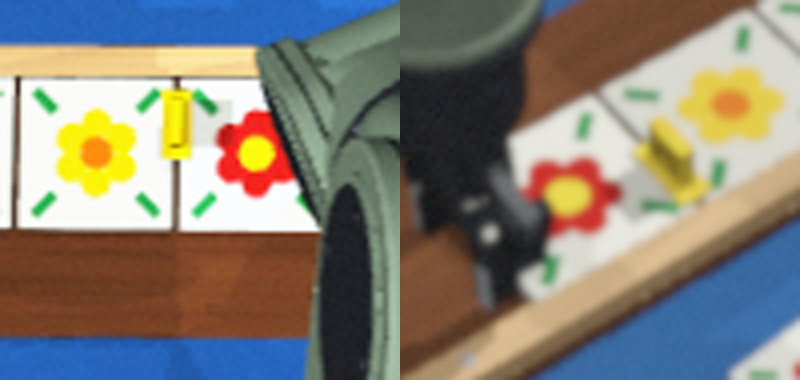

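```bash
cat > ne.py <<'E'
import sys,pickle
from vis import *
def near(c,ys,p=(.5142,.0662,np.radians(-.59)),x0=-.03):
    g=cv2.GaussianBlur(c["pixels"].astype(float),(0,0),.7).mean(2); o=[]
    for y in ys:
        xs=np.arange(x0-.008,x0+.008,.0004); uv=proj(c,T(p,np.c_[xs,np.full_like(xs,y),np.full_like(xs,.022)]))
        pr=map_coordinates(g,[uv[:,1],uv[:,0]],order=1); gr=np.clip(np.gradient(pr),0,None); gr[gr<.5*gr.max()]=0
        o.append((gr*xs).sum()/gr.sum()*1000)
    return np.array(o)
for f in sys.argv[1:]:
    cs=pickle.load(open(f,"rb"))
    for n,yr in (("top",np.linspace(-.09,-.01,9) if f!="cs6.pkl" else np.linspace(-.07,-.01,9)),("scene",np.linspace(-.09,-.01,9)if f!="cs6.pkl" else np.linspace(-.03,-.006,6))):
        a=near(cs[n],np.linspace(.015,.095,9)); b=near(cs[n],np.linspace(.12,.2,9)); r=near(cs[n],yr)
        print(f,n,"yellow",a.round(1),"blue",b.round(1).mean(),"red",r.round(1))
E
python3 ne.py cs5.pkl cs6.pkl
```

```text
cs5.pkl top yellow [-30.9 -30.9 -31.  -31.  -31.  -31.  -31.  -30.8 -30.6] blue -30.677777777777774 red [-31.1 -31.1 -31.1 -31.1 -31.1 -31.1 -31.1 -31.3 -31. ]
cs5.pkl scene yellow [-31.8 -31.3 -31.3 -31.3 -31.  -31.3 -31.2 -30.9 -31.9] blue -31.56666666666667 red [-22.9 -23.4 -26.9 -32.1 -31.  -30.9 -30.9 -30.8 -32.1]
cs6.pkl top yellow [-31.  -31.  -31.  -31.  -31.  -31.  -31.  -30.9 -30.6] blue -30.688888888888886 red [-31.9 -31.9 -31.9 -31.9 -31.3 -31.3 -31.3 -31.3 -31.5]
cs6.pkl scene yellow [-31.6 -31.4 -31.3 -31.3 -31.  -31.3 -31.2 -30.9 -31.9] blue -31.544444444444448 red [-30.9 -30.9 -31.6 -31.6 -32.1 -31.7]
```

```bash
python3 - <<'E'
from hp import *
p=bot.observe()["eef_pos"]; 
for k in range(8):
    q=bot.observe()["eef_pos"]
    tgt=[p[0],p[1]+.0004*(k+1),.0118]
    bot.servo_line(tgt,rate=.01,contact_N=10); bot.wait(.15); s=st(str(k))
    if -s["contact_force"][1]>9: break
E
```

```text
0 t 19.06 p [533.5 -44.5  11.7] F [ 1.4 -5.9 -1. ] w 50.0 j7 -0.39
1 t 19.46 p [533.4 -44.5  11.7] F [ 2.  -6.7 -0.5] w 49.8 j7 -0.39
2 t 19.86 p [533.4 -44.4  11.7] F [  1.4 -10.4  -1.1] w 49.8 j7 -0.39
```

```bash
python3 - <<'E'
from hp import *
import cv2,pickle
bot.wait(1.0); st(); 
cs={n:camera(n) for n in("top","scene")}; pickle.dump(cs,open("cs7.pkl","wb"))
a=cv2.resize(cs["top"]["pixels"][225:320,270:370,::-1],None,fx=4,fy=4,interpolation=cv2.INTER_CUBIC);b=cv2.resize(cs["scene"]["pixels"][190:285,230:330,::-1],None,fx=4,fy=4,interpolation=cv2.INTER_CUBIC)
cv2.imwrite("pics/fin.png",np.hstack([a,b])); bot.wait(.3); st()
E
python3 ne.py cs7.pkl
```

```text
t 20.86 p [533.4 -44.4  11.6] F [ 0.4 -9.1 -0.3] w 49.6 j7 -0.39
 t 21.26 p [533.4 -44.4  11.7] F [-0.  -8.4  0.2] w 49.9 j7 -0.39
cs7.pkl top yellow [-31.  -31.  -31.  -31.  -31.  -31.  -31.  -30.8 -30.6] blue -30.62222222222222 red [-32.  -31.9 -31.9 -31.9 -32.  -32.  -31.3 -31.5 -31.5]
cs7.pkl scene yellow [-31.6 -31.2 -31.2 -31.4 -31.  -31.3 -31.2 -30.9 -31.9] blue -31.544444444444448 red [-33.8 -24.9 -22.9 -23.  -31.3 -32.5 -30.9 -31.7 -32.1]
```

View pics/fin.png

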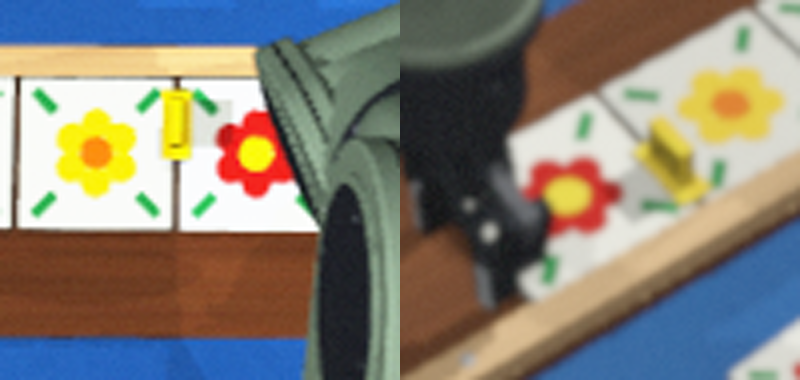

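```bash
python3 - <<'E'
from hp import *
st(); print(job.close_job())
E
```

```text
t 21.26 p [533.4 -44.4  11.7] F [-0.  -8.4  0.2] w 49.9 j7 -0.39
the job is handed in; nothing more can be done
None
```

I handed the job in at 21.3 s of the 61 s, with the yellow spacer seated in the joint and the gripper still pushing the tile against it. The verdict isn't reported, so what follows rests on my own checks.

**What I did:**
- **Spacer:** I drew the yellow spacer straight up and lowered it into the wider, batten-side half of the joint. It met resistance only at full depth (28.9 mm, against 29.2 mm expected), with under 1 N sideways, and I let go of it there.
- **Tile:** I pushed the tile's near edge with two spread fingers until it met the batten. Then I pushed its outer side until it was snug on the spacer, and kept pushing.

**Last checks:**
- **Push:** it had eased from 10.4 N to 8.4 N over the last 1.4 s, still well above the 2 N needed.
- **Line-up:** the top view puts the tile's near edge about 0.3 to 1 mm off the yellow tile's, and square to well under 1 degree.
- **Spacer:** it stands upright and seated in both views.
- **Joint width:** I did not measure it in the pictures. The finger position puts the tile at about its 5 mm place.
- **Bystanders:** the red spacer still sat in its slot in the picture just before the grasp. I did not check it, the jar or the mug after that, but the arm never went near the jar or mug.

**Disagreements:**
- **Board position:** the two cameras differed by about 2 mm and 0.6 degrees on where the board lies. I used a value in between, and the contacts agreed with it.
- **Tile fit:** before the last push, a fit to the top view put the tile about 2 mm short of the batten and 0.9 degrees askew. The near-edge comparison on the same picture showed only 0.1 to 0.5 mm, and I trusted that one.
- **Scene view:** its last near-edge readings were partly spoiled by the gripper standing in the way.

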